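# Shut and torque up the sampling case

### The job

Make the portable sampling case leak-tight: first turn the blue valve knob clockwise as far as it will go, right up to its stop. Then swing the handle of the click wrench that sits on the brass union nut clockwise until the nut is tight and the handle's joint gives way (the click); stop pushing there instead of driving the handle on to the end of its joint, and let go so that the handle springs straight again, leaving knob and nut tight. Do not shift or tip any of the loose glassware, bottle, meter or brass cap.

Things in the scene. Friction and masses are not known exactly. Their poses are not given: they have to be found in the camera images.
- valve_grip (a point): Blue valve knob on a round brass base, one of two fittings on the grey panel of the black case (which of the two places varies). The grip is an upright bar 46 mm long, 14 mm thick and 32 mm high on a 48 mm disc; this point is on the vertical turning axis, 7 mm below the bar's top and 37 mm above the panel. Its x axis runs along the bar and turns with it, z is up; the white mark is on the -x half.
- valve (a joint): Angle of the knob in rad: grows as it is turned clockwise (seen from above). It starts between 0 and 0.8 and has its closed end stop at 3.0; the stop is hard, the knob turns stiffly (about 0.12 N m) and stays where it is left. A wrist cannot usually turn it all in one grasp.
- wrench_grip (a point): Grip point of the click wrench, on the centre line of its round black handle (24 mm diameter), level, 45 mm above the panel, 33 mm of open air under it. x axis: along the handle towards the nut, whose vertical axis is 150 mm away along +x while the handle is straight; z is up. The black sleeve reaches from 100 to 205 mm from the nut axis. The wrench head stays on the nut.
- nut_axis (a point): Point on the vertical axis of the brass union nut (31 mm across flats), level with the wrench handle. Clockwise from above tightens. The nut runs on with 3 to 4 N at the grip point for 0.5 to 0.9 rad (not known beforehand), then comes up tight; about 12 N there then makes the wrench's joint give, the force hardly rising further as it gives. The nut stays where it is left.
- click (a joint): Breakaway joint of the wrench, 35 mm from the nut axis, in rad: 0 when the handle is straight, grows as the handle gives clockwise, up to a hard end at 0.42. It springs back to 0 when let go.
- cap_mid (a point): Centre of a loose brass cap, 28 mm in diameter and 24 mm high, standing on the panel between the two fittings.
- flask_a_mid (a point): Centre of a conical glass flask, 80 mm across the foot, 140 mm high, upright on the bench.
- flask_b_mid (a point): Centre of a conical glass flask, 68 mm across the foot, 120 mm high, upright on the bench.
- meter_mid (a point): Centre of a blue hand-held meter, 170 x 85 x 30 mm, lying on the bench.
- reagent_mid (a point): Centre of a white reagent bottle, 60 mm in diameter, 130 mm high.
- beaker_mid (a point): Centre of a glass beaker, 72 mm in diameter, 85 mm high.
- case: Black sampling case, 340 x 500 mm, fixed; origin at the centre of its underside, its grey panel 90 mm above; x away from the robot, y along its long side. Valve and nut stand at x = 70 mm, y = +120 and -120 mm (either way round). At the back of the panel: a gauge 23 mm high, 56 mm across (x 120, y 0), and two brass stubs 18 mm high (x 135, y +65 and -65 mm).

How it is judged (in metres and radians):
On the way, in this order (a step that is already met when the one before it is completed fails the run):
1. the valve knob is turned clockwise to its stop (within 0.06 rad) (value of joint valve above 2.94 rad), for 0.2 s.
2. the wrench has tightened the nut until its joint gives (by more than 0.08 rad) (value of joint click above 0.08 rad and value of joint valve above 2.94 rad), for 0.05 s.
At the end, for the whole second after the job is handed in: The valve knob is within 0.06 rad of its clockwise stop, the wrench handle is let go, at rest and straight again (joint under 0.04 rad) more than 50 mm from where it began, and every loose thing is within 30 mm of its place and upright (value of joint valve above 2.94 rad and value of joint click below 0.04 rad and distance of wrench_grip from where it was at the start of the episode above 0.05 m and velocity of joint each of valve, click below 0.1 rad/s and not (distance of any of flask_a_mid, flask_b_mid, meter_mid, reagent_mid, beaker_mid, cap_mid from where it was at the start of the episode above 0.03 m or angle between any of flask_a_mid, flask_b_mid, meter_mid, reagent_mid, beaker_mid, cap_mid's own z axis and vertical above 0.5 rad)); the robot touches nothing.
It fails at once if the wrench was driven on to the end of its joint after the click (joint beyond 0.34 rad) (value of joint click above 0.34 rad).
It fails at once if a loose thing (flask, bottle, beaker, meter or cap) was shifted by more than 30 mm or tipped (distance of any of flask_a_mid, flask_b_mid, meter_mid, reagent_mid, beaker_mid, cap_mid from where it was at the start of the episode above 0.03 m or angle between any of flask_a_mid, flask_b_mid, meter_mid, reagent_mid, beaker_mid, cap_mid's own z axis and vertical above 0.5 rad).
It also fails if it takes over 70 s, if anything falls off the work surface, if the arm or the gripper's body presses on something with over 40 N, if the wrist force passes 120 N, or if a joint passes its speed limit or range.

### The arm

A 6-joint arm with a two-finger parallel gripper is mounted at the origin on the work surface. World frame = base frame: x ahead of the robot, y to its left, z up, the work surface at z = 0. Lengths are in mm, angles in rad, forces in N, time in s.
With the tool pointing down it reaches from about 300 to 775 mm from the base axis. Payload 14.6 kg.
Tool frame: the origin (TCP) lies at the very end of the fingers, on their centre line; the grasp point (between the pads) lies 19 mm behind it (grip_point_offset is the distance from the TCP to the grasp point, in mm); z points along the fingers, y is the line along which they close (so a half turn about z gives the same grasp; the last joint's range is limited). The gripper opens to 94 mm and grips with 3 to 60 N. Pads are 16 mm wide; open, the fingers measure 119 mm over their backs; the gripper's body (75 mm by 177 mm) begins 78 mm behind the grasp point.
Start: joints at [-1.416, 0.3, 1.521, -0, 1.321, -0.067], TCP at [120.986, -536.518, 205.446] pointing down, gripper open.
Joint ranges: [-3.03, 3.03], [-0.79, 2.21], [0.23, 2.52], [-1.04, 4.18], [0, 3.07], [-2.55, 2.55]. Speed limits (rad/s): [2.22, 2.22, 2.57, 3.14, 3.14, 3.14].

### API

Orientations are given as [roll, pitch, yaw] about the fixed x, y, z axes, in that order (R = Rz(yaw) Ry(pitch) Rx(roll)).
In Python, from cell import read_state, camera, camera_info, sign_off, grip_point_offset gives the robot as it stands.
- The arm moves only by the shell command python3 -m handwheel 'ROWS' [FORCE]. ROWS is text: rows parted by semicolons, each of 5 numbers parted by spaces: the shift along the world's x, y, z in units of 40 mm (1.0 is 40 mm), then the turn about the world's z in units of 5 degrees (1.0 is 5 degrees), then the closure, from 0 (fully open) to 1 (shut). In form: dx dy dz yaw gripper; .... A call has 1 to 12 rows; each row shifts and turns the commanded pose from where the row before left it; what a row does not reach is not made up. A row lasts 1/12 s, in which the tool goes at most 41.7 mm and 7.16 degrees, less where a joint would pass 70% of its speed; a pose out of reach is approached as far as the arm can. A call is refused whole if a number of a shift passes 1 or a number of a turn 1, either way. A call with a gripper value outside its range is refused whole. The fingers move at their own pace and stop on an object; FORCE is the grip in N (left out, the last holds). Time passes only in rows, so rows that do not move let the fingers close. It gives the time, the measured TCP pose, the force, the opening and the grip force at its end, in the units of the state.
- read_state(): the state, without advancing time (a new reading comes with each control period).
- camera(name): name is "scene" or "top" or "wrist"; returns (picture, depth): 480x640x3 uint8, red, green, blue; 480x640 float32, mm along the optical axis (not along the pixel's ray), 0 where there is no reading.
- camera_info(name): a dict with "intrinsics" (3x3 intrinsics, pixels), "world_from_camera" (4x4, takes a point from camera to world coordinates). Camera axes: x right, y down, z forward; pixel columns grow to the right and rows downward; lengths in mm; the calibration is good to about 2 mm. A picture is of the moment at which its call begins: read the wrist's pose just before it. camera_info takes no time and is no camera call; for the wrist camera it gives the pose at the moment of the call.
- sign_off(): hands the job in; it is judged then, once.
The state is a dict: "clock": time; "joints": joint angles; "qd": joint speeds; "effort": joint torques, N m; "eef_pos": TCP position; "eef_rot": TCP orientation; "wrist_force": force on the tool from outside, world axes, zero at the start; "moment": the same for the moment, N m; "finger_gap": finger opening in mm; "finger_force": force on a finger pad.
Only numpy, scipy, OpenCV 4.12 (cv2) and the standard library are available. Lean on these libraries where they do the work, as an engineer would, in place of code of your own. Each camera call takes 0.05 s, during which the arm holds its last target. There are 200 camera calls.

## Working session

There is one attempt and no reset: what is moved stays moved. The work goes in short steps, Python scripts to look and compute and a shell command to move; the robot and the scene stay as the last step left them, time stands still between calls to the robot, and variables do not carry over. Pictures are saved under pics/ and viewed, at most 10 in all, crops included, and the job is handed in when it is done.

```bash
ls; mkdir -p pics; cat > h.py <<'E'
import numpy as np,cv2
from cell import *
def snap(n,f=None):
    i=camera_info(n);p,d=camera(n)
    if f: cv2.imwrite('pics/'+f,cv2.cvtColor(p,cv2.COLOR_RGB2BGR))
    return p,d,i
def ray(i,u,v,z):
    K=np.array(i['intrinsics']);T=np.array(i['world_from_camera'])
    r=T[:3,:3]@np.linalg.inv(K)@np.array([u,v,1.]);o=T[:3,3]
    return o+r*(z-o[2])/r[2]
def cloud(d,i):
    K=np.array(i['intrinsics']);T=np.array(i['world_from_camera'])
    v,u=np.mgrid[:480,:640]
    c=np.stack([(u-K[0,2])/K[0,0]*d,(v-K[1,2])/K[1,1]*d,d],-1)
    return c@T[:3,:3].T+T[:3,3]
E
python3 - <<'E'
from h import *
s=read_state();print(s['eef_pos'],s['eef_rot'],s['clock'],grip_point_offset)
for n in('top','scene'):
    p,d,i=snap(n,n+'0.png');print(n,np.round(i['world_from_camera'],2).tolist(),i['intrinsics'])
E
```

```text
pics
[ 120.94985525 -536.26143727  204.88696884] [-3.14042669e+00 -7.78178088e-05  2.21828581e-01] 0.0 18.8
top [[-0.01, -1.0, 0.09, 331.19], [-1.0, 0.01, 0.0, -14.51], [-0.0, -0.09, -1.0, 1863.43], [0.0, 0.0, 0.0, 1.0]] [[574.30398706   0.         323.17918729]
 [  0.         574.30398706 248.32964059]
 [  0.           0.           1.        ]]
scene [[-0.33, 0.49, -0.81, 1599.82], [0.95, 0.19, -0.27, 366.07], [0.02, -0.85, -0.52, 819.15], [0.0, 0.0, 0.0, 1.0]] [[488.45763847   0.         319.44624604]
 [  0.         488.45763847 236.23783815]
 [  0.           0.           1.        ]]
```

View pics/top0.png

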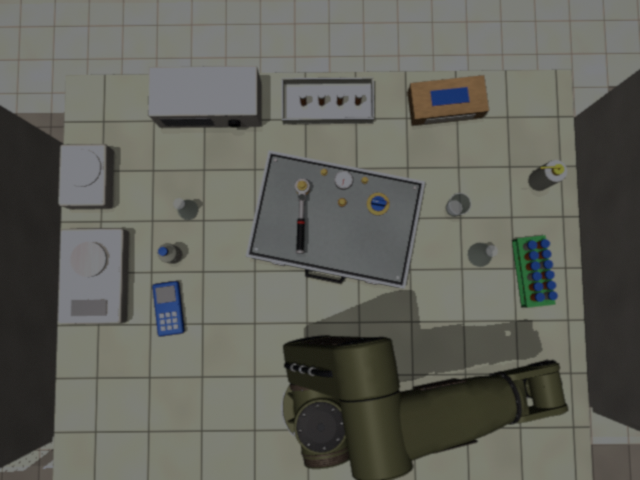

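View pics/scene0.png

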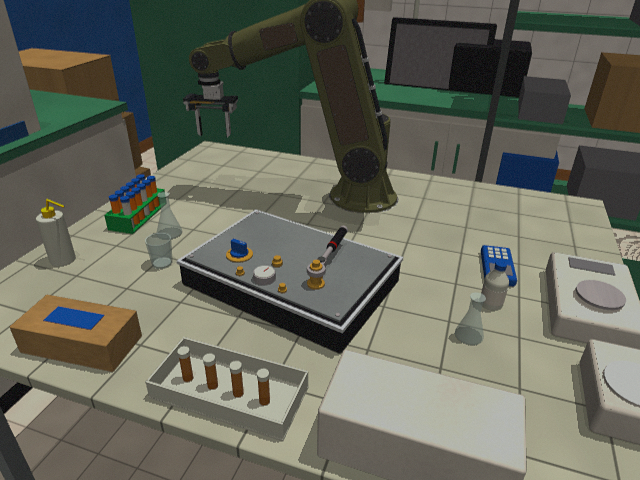

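The top view shows the blue knob at about (378,204), the nut at (303,186) with its handle running down to (300,250), and the cap at (342,202). The loose glassware is all off the case. Next I measure these points.

```bash
python3 - <<'E'
from h import *
p,d,i=snap('top'); P=cloud(d,i)
hsv=cv2.cvtColor(p,cv2.COLOR_RGB2HSV)
roi=np.zeros((480,640),bool);roi[150:290,245:430]=1
blue=roi&(hsv[...,0]>100)&(hsv[...,0]<130)&(hsv[...,1]>130)&(hsv[...,2]>60)
brass=roi&(hsv[...,0]>10)&(hsv[...,0]<30)&(hsv[...,1]>100)&(hsv[...,2]>80)
def an(n,m,z):
    v,u=np.nonzero(m);q=np.array([ray(i,a,b,z)[:2] for a,b in zip(u,v)])
    c=q.mean(0);w,V=np.linalg.eigh(np.cov(q.T));k=V[:,1]
    print(n,len(u),c.round(1),'ang',np.degrees(np.arctan2(k[1],k[0])).round(1),'sd',np.sqrt(w).round(1),'depthz',np.median(P[v,u,2]).round(1))
an('bar',blue,134)
n,l,st,ce=cv2.connectedComponentsWithStats(brass.astype(np.uint8))
for k in range(1,n):
    if st[k,4]>8: print(st[k],ce[k].round(1),ray(i,*ce[k],105)[:2].round(1))
dark=roi&(p.max(2)<45);n,l,st,ce=cv2.connectedComponentsWithStats(dark.astype(np.uint8))
for k in range(1,n):
    if st[k,4]>60 : print('dark',st[k],ce[k].round(1)); 
    if 60<st[k,4]<600: an('d',l==k,135)
# panel plane outline
pan=roi&(abs(P[...,2]-90)<12)
c,_=cv2.findContours(pan.astype(np.uint8),0,2);c=max(c,key=cv2.contourArea)
q=np.array([ray(i,*a[0],90)[:2] for a in c],np.float32);print(cv2.minAreaRect(q))
for u,v in((303,186),(300,250),(301,215)): print(u,v,P[v,u].round(1))
E
```

```text
bar 137 [ 625.8 -182.3] ang 136.4 sd [10.1 10.7] depthz 111.5
[321 169   6   6  30] [323.6 171.6] [731.8 -17.6]
[362 177   6   6  27] [364.4 179.7] [ 704.6 -144.1]
[298 181   9   9  59] [301.6 185.1] [690.   51.4]
[367 193  22  22 155] [377.1 204.1] [ 627.6 -182.1]
[338 199   8   7  45] [341.7 201.9] [635.9 -72.5]
dark [297 224   9  27 206] [300.5 236.4]
d 206 [526.5  54.7] ang 178.8 sd [ 6.9 22.8] depthz 143.5
dark [250 248 152  36 185] [325.5 267.8]
d 185 [430.5 -19.6] ang 77.7 sd [  1.9 141.1] depthz 81.0
dark [305 270  40  13 131] [323.7 277.3]
d 131 [401.7 -14. ] ang 77.7 sd [ 4.6 37.3] depthz 49.6
((585.6749267578125, -53.257232666015625), (501.4934997558594, 344.262451171875), 77.88385772705078)
303 186 [676.1  45.1 159.8]
300 250 [484.5  56.4 141.9]
301 215 [591.5  52.7 137.3]
```

```bash
python3 -m handwheel '0.5 0.35 0.3 0 0;0.7 0.49 0.2 0 0;0.7 0.49 0.2 0 0;0.7 0.49 0.2 0 0;0.7 0.49 0 0 0;0.7 0.49 0 0 0;0.7 0.49 0 0 0;0.7 0.49 0 0 0;0.7 0.49 0 0 0;0.7 0.49 0 0 0;0.7 0.49 0 0 0;0.7 0.49 0 0 0'
python3 -m handwheel '0.7 0.49 0 0 0;0.7 0.49 0 0 0;0.7 0.49 0 0 0;0.7 0.49 0 0 0;0.7 0.49 0 0 0;0.7 0.49 0 0 0;0 0 0 0 0;0 0 0 0 0'
python3 - <<'E'
from h import *
s=read_state();print(s['eef_pos'],s['eef_rot'],s['clock'],s['joints'])
p,d,i=snap('wrist','w1.png');print(np.round(i['world_from_camera'],2).tolist(),i['intrinsics'][0])
E
```

```text
clock: 1.15
eef_pos: [450.2, -305.6, 241.3]
eef_rot: [-3.141, 0.0, 0.222]
wrist_force: [0.2, -0.8, 0.0]
finger_gap: 93.9
finger_force: 0.0
clock: 1.82
eef_pos: [617.6, -188.1, 240.3]
eef_rot: [-3.141, 0.001, 0.224]
wrist_force: [0.3, -0.2, 0.1]
finger_gap: 94.0
finger_force: 0.0
[ 617.62444562 -188.12895284  240.30925131] [-3.14078887e+00  1.34562574e-03  2.23991195e-01] 1.8167 [-3.52365736e-01  4.99837392e-01  1.16459025e+00 -5.96425988e-05
  1.47873130e+00  9.94445466e-01]
[[0.22, -0.94, -0.26, 695.12], [-0.98, -0.21, -0.06, -170.08], [-0.0, 0.27, -0.96, 418.7], [0.0, 0.0, 0.0, 1.0]] [353.04752829   0.         320.38426664]
```

View pics/w1.png

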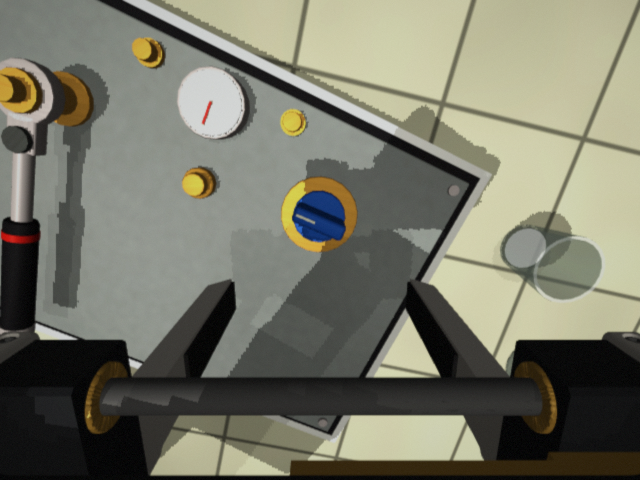

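The wrist view shows the knob bar running from (293,210), the white-mark end, to (345,228). Its brass base is centred near (319,214), and nothing stands within finger reach of it.

```bash
cat >> h.py <<'E'
def knob(p,i):
    hsv=cv2.cvtColor(p,cv2.COLOR_RGB2HSV)
    w=np.zeros((480,640),np.uint8);w[:290]=1
    bl=((hsv[...,0]>100)&(hsv[...,0]<130)&(hsv[...,1]>120)).astype(np.uint8)&w
    n,l,st,ce=cv2.connectedComponentsWithStats(bl);k=1+st[1:,4].argmax()
    br=((hsv[...,0]>10)&(hsv[...,0]<32)&(hsv[...,1]>100)&(hsv[...,2]>60)).astype(np.uint8)&w
    x,y,a,b=st[k,:4];m=np.zeros_like(br);m[max(0,y-25):y+b+25,max(0,x-25):x+a+25]=1
    both=((br&m)|(l==k)).astype(np.uint8)
    c,_=cv2.findContours(both,0,1);c=max(c,key=cv2.contourArea)
    q=np.array([ray(i,*t[0],100)[:2] for t in c],np.float32)
    print('disc',cv2.minEnclosingCircle(q))
    # light blue (top face) vs all
    V=hsv[...,2]; print('V pct',np.percentile(V[l==k],[10,30,50,70,90]))
    return l==k,hsv
E
python3 - <<'E'
from h import *
p,d,i=snap('wrist');m,h=knob(p,i)
c=p[185:260,270:370];cv2.imwrite('pics/k.png',cv2.resize(cv2.cvtColor(c,cv2.COLOR_RGB2BGR),(800,600),interpolation=2))
P=cloud(d,i);v,u=np.nonzero(m&(abs(P[...,2]-134)<5))
q=P[v,u][:,:2].astype(np.float32);print(len(u),cv2.minAreaRect(q),q.mean(0),np.median(P[v,u,2]))
E
```

```text
disc ((635.20458984375, -181.79945373535156), 35.22676086425781)
V pct [ 54.4  98.  113.  118.  121. ]
790 ((633.7424926757812, -181.57347106933594), (44.26302719116211, 14.298136711120605), 79.02739715576172) [ 634.35815 -182.66772] 132.91372752752133
```

View pics/k.png

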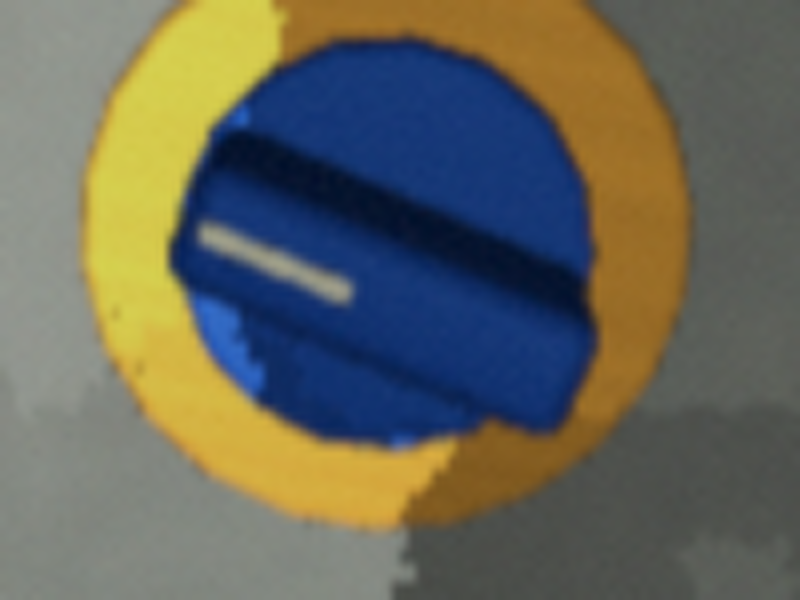

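The crop shows the bar with the white mark at its left end, on the +y half. The depth points give a 44x14 mm top at z 133 and a bar line at 79°, which matches the sizes given. I turn the tool to 79° and look again from lower.

```bash
python3 -m handwheel '0.06 0.02 -0.3 1 0;0.06 0.02 -0.3 1 0;0.06 0.02 -0.3 1 0;0.06 0.02 -0.3 1 0;0.06 0.02 -0.3 1 0;0.06 0.02 0 1 0;0 0 0 1 0;0 0 0 1 0;0 0 0 1 0;0 0 0 1 0;0 0 0 1 0;0 0 0 1 0'
python3 -m handwheel '0 0 0 1 0;0 0 0 0.25 0;0 0 0 0 0;0 0 0 0 0;0 0 0 0 0'
python3 - <<'E'
from h import *
s=read_state();print(s['eef_pos'],s['eef_rot'],s['clock'],s['joints'])
p,d,i=snap('wrist','w2.png');m,h=knob(p,i)
P=cloud(d,i);v,u=np.nonzero(m&(abs(P[...,2]-134)<4))
q=P[v,u][:,:2].astype(np.float32);print(len(u),cv2.minAreaRect(q),np.median(P[v,u,2]))
E
```

```text
clock: 2.92
eef_pos: [630.6, -185.7, 181.9]
eef_rot: [3.141, 0.0, 1.272]
wrist_force: [-0.7, -0.4, 0.4]
finger_gap: 94.1
finger_force: 0.0
clock: 3.33
eef_pos: [631.2, -184.8, 181.6]
eef_rot: [3.141, 0.0, 1.375]
wrist_force: [0.2, -0.6, -0.3]
finger_gap: 93.8
finger_force: 0.0
[ 631.18200988 -184.84163798  181.58752675] [3.14143610e+00 1.10900420e-05 1.37547465e+00] 3.3333 [-3.40567133e-01  5.61558430e-01  1.20701366e+00  1.19178152e-05
  1.37286406e+00 -1.45247804e-01]
disc ((633.9354858398438, -180.5033721923828), 35.30393600463867)
V pct [ 88. 104. 120. 174. 186.]
1109 ((634.2726440429688, -180.60191345214844), (42.028785705566406, 13.839184761047363), 78.38916015625) 132.93481459740738
```

View pics/w2.png

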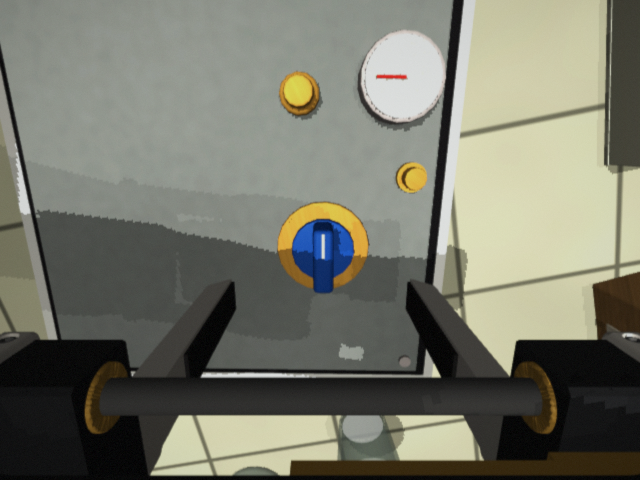

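The bar stands upright in the view at u about 323, midway between the fingertips (235 and 407, middle 321). I make a small correction, go down and grip.

```bash
python3 -m handwheel '0.06 0.08 -0.3 0 0;0 0 -0.3 0 0;0 0 -0.3 0 0;0 0 -0.3 0 0;0 0 -0.3 0 0;0 0 -0.3 0 0;0 0 0 0 0;0 0 0 0 0;0 0 0 0 0.5;0 0 0 0 0.8;0 0 0 0 1;0 0 0 0 1' 35
python3 -m handwheel '0 0 0 0 1;0 0 0 0 1;0 0 0 0 1;0 0 0 0 1;0 0 0 0 1;0 0 0 0 1'
python3 -c "
from h import *
s=read_state();print(s['eef_pos'],s['eef_rot'],s['wrist_force'],s['moment'])"
```

```text
clock: 4.38
eef_pos: [634.0, -181.4, 110.0]
eef_rot: [3.141, 0.0, 1.378]
wrist_force: [-0.5, 0.0, -0.9]
finger_gap: 70.5
finger_force: 0.0
clock: 4.88
eef_pos: [633.8, -181.3, 109.4]
eef_rot: [-3.142, -0.0, 1.378]
wrist_force: [-0.4, 0.3, 0.1]
finger_gap: 30.6
finger_force: 0.0
[ 633.77492305 -181.31704983  109.41192369] [-3.14152734e+00 -6.31460557e-06  1.37808561e+00] [-0.44318703  0.27010866  0.13153042] [-0.07964302 -0.04607306  0.02983905]
```

```bash
python3 -m handwheel '0 0 0 0 1;0 0 0 0 1;0 0 0 0 1;0 0 0 0 1;0 0 0 0 1;0 0 0 0 1'
python3 -c "
from h import *
s=read_state();print(s['eef_pos'],s['eef_rot'],s['wrist_force'],s['moment'])"
python3 -m handwheel '0 0 0 -0.5 1;0 0 0 -1 1;0 0 0 -1 1;0 0 0 -1 1;0 0 0 -1 1;0 0 0 -1 1;0 0 0 0 1'
python3 -c "
from h import *
s=read_state();print(s['eef_pos'],s['eef_rot'],s['wrist_force'],s['moment'])"
```

```text
clock: 5.38
eef_pos: [633.6, -181.3, 109.5]
eef_rot: [-3.141, 0.0, 1.378]
wrist_force: [-3.6, 0.5, 2.3]
finger_gap: 13.9
finger_force: 35.0
[ 633.61392022 -181.27349898  109.46187198] [-3.14111394e+00  1.67044181e-05  1.37814742e+00] [-3.58051263  0.46592889  2.33852177] [0.08114657 0.58788182 0.07468266]
clock: 5.97
eef_pos: [634.2, -181.5, 109.5]
eef_rot: [3.14, -0.0, 0.894]
wrist_force: [2.7, -1.3, -1.8]
finger_gap: 13.5
finger_force: 35.0
[ 634.21592425 -181.5486454   109.5111332 ] [ 3.14027592e+00 -3.79185964e-04  8.93911459e-01] [ 2.74439346 -1.29723023 -1.82396684] [-0.43574782 -0.59397663 -0.12828925]
```

```bash
R="python3 -c \"
from h import *
s=read_state();print(s['eef_rot'][2],s['joints'][5],s['wrist_force'],s['moment'])\""
python3 -m handwheel '0 0 0 -1 1;0 0 0 -1 1;0 0 0 -1 1;0 0 0 -1 1;0 0 0 -1 1;0 0 0 -1 1;0 0 0 -1 1;0 0 0 -1 1;0 0 0 -1 1;0 0 0 -1 1'; eval "$R"
python3 -m handwheel '0 0 0 -1 1;0 0 0 -1 1;0 0 0 -1 1;0 0 0 -1 1;0 0 0 -1 1;0 0 0 -1 1;0 0 0 -1 1;0 0 0 -1 1;0 0 0 -1 1;0 0 0 0 1'; eval "$R"
```

```text
clock: 6.8
eef_pos: [634.6, -182.7, 109.5]
eef_rot: [3.139, -0.003, 0.024]
wrist_force: [7.7, -8.3, -5.4]
finger_gap: 13.4
finger_force: 35.0
0.02413599930261867 1.2120096424955307 [ 7.73411057 -8.30604041 -5.41107123] [-1.77471846 -1.42536363  0.10679133]
clock: 7.63
eef_pos: [634.2, -183.6, 109.5]
eef_rot: [3.14, -0.004, -0.763]
wrist_force: [5.2, -13.1, -3.8]
finger_gap: 13.4
finger_force: 35.0
-0.7633474116219388 1.9989150810626892 [  5.19359015 -13.08774688  -3.7676846 ] [-2.57762477 -0.89790761 -0.0982054 ]
```

```bash
R="python3 -c \"
from h import *
s=read_state();print(s['eef_rot'][2],s['joints'][5],s['wrist_force'],s['moment'])\""
python3 -m handwheel '0.03 -0.07 0 0 1;0 0 0 -0.5 1;0 0 0 -0.5 1;0 0 0 0 1'; eval "$R"
python3 -m handwheel '0 0 0 -0.5 1;0 0 0 -0.5 1;0 0 0 0 1'; eval "$R"
python3 -m handwheel '0 0 0 -0.5 1;0 0 0 -0.5 1;0 0 0 0 1'; eval "$R"
```

```text
clock: 7.97
eef_pos: [634.4, -184.0, 109.5]
eef_rot: [3.141, 0.002, -0.847]
wrist_force: [-5.4, 0.4, 3.6]
finger_gap: 13.9
finger_force: 35.0
-0.8467874979237322 2.0799624850342253 [-5.43351436  0.35095689  3.58599934] [ 0.09124573  1.22674741 -0.03161132]
clock: 8.22
eef_pos: [634.2, -184.1, 109.4]
eef_rot: [3.14, 0.002, -0.934]
wrist_force: [-7.4, 0.7, 3.9]
finger_gap: 13.9
finger_force: 35.0
-0.9341348526856883 2.167232516769895 [-7.42590625  0.7197582   3.93487486] [ 0.15662451  1.40825024 -0.00193605]
clock: 8.47
eef_pos: [634.1, -184.1, 109.4]
eef_rot: [3.14, 0.002, -1.021]
wrist_force: [-7.8, -0.1, 3.5]
finger_gap: 13.5
finger_force: 35.0
-1.021438603159242 2.2545014367586145 [-7.76243181 -0.10897658  3.49489385] [-0.01240712  1.56896003  0.0038427 ]
```

```bash
R="python3 -c \"
from h import *
s=read_state();print(s['eef_rot'][2],s['joints'][5],s['effort'][5],s['wrist_force'],s['moment'])\""
python3 -m handwheel '-0.05 0 0 -0.5 1;0 0 0 -0.5 1;0 0 0 0 1'; eval "$R"
python3 -m handwheel '0 0 0 -0.5 1;0 0 0 -0.5 1;0 0 0 0 1'; eval "$R"
```

```text
clock: 8.72
eef_pos: [633.8, -184.2, 109.5]
eef_rot: [-3.14, -0.001, -1.109]
wrist_force: [6.4, -1.8, -3.1]
finger_gap: 13.8
finger_force: 35.0
-1.1085697987973462 2.34076079248149 0.9456752613186836 [ 6.40794392 -1.81980188 -3.06228302] [-0.19093936 -1.25045189 -0.01176765]
clock: 8.97
eef_pos: [633.7, -184.2, 109.5]
eef_rot: [-3.14, -0.001, -1.196]
wrist_force: [4.8, -1.7, -2.5]
finger_gap: 13.6
finger_force: 35.0
-1.1958365492938285 2.4280637899571946 0.9519854933023453 [ 4.82686304 -1.71811148 -2.51713868] [-0.21199906 -1.05690437 -0.00846271]
```

```bash
python3 -m handwheel '0 0 0 0 0.4;0 0 0 0 0.4;0 0 0 0 0.4;0 0 0 0 0.4;0 0 0.5 0 0.4;0 0 0.5 0 0.4;0 0 0.5 0 0.4;0 0 0.3 1 0.4;0 0 0 1 0.4;0 0 0 1 0.4;0 0 0 1 0.4;0 0 0 1 0.4'
python3 -m handwheel '0 0 0 1 0.4;0 0 0 1 0.4;0 0 0 1 0.4;0 0 0 1 0.4;0 0 0 1 0.4;0 0 0 1 0.4;0 0 0 1 0.4;0 0 0 1 0.4;0 0 0 1 0.4;0 0 0 1 0.4;0 0 0 1 0.4;0 0 0 1 0.4'
python3 -m handwheel '0 0 0 1 0.4;0 0 0 1 0.4;0 0 0 1 0.4;0 0 0 1 0.4;0 0 0 1 0.4;0 0 0 1 0.4;0 0 0 1 0.4;0 0 0 1 0.4;0 0 0 1 0.4;0 0 0 1 0.4;0 0 0 1 0.4;0 0 0 1 0.4'
python3 -m handwheel '0 0 0 1 0.4;0 0 0 1 0.4;0 0 0 1 0.4;0 0 0 1 0.4;0 0 0 1 0.4;0 0 0 1 0.4;0 0 0 1 0.4;0 0 0 0 0.4;0 0 0 0 0.4'
python3 - <<'E'
from h import *
s=read_state();print(s['eef_pos'],s['eef_rot'],s['clock'],s['joints'])
p,d,i=snap('wrist','w3.png');m,h=knob(p,i)
P=cloud(d,i);v,u=np.nonzero(m&(abs(P[...,2]-134)<4))
q=P[v,u][:,:2].astype(np.float32);print(len(u),cv2.minAreaRect(q),np.median(P[v,u,2]))
E
```

```text
clock: 9.97
eef_pos: [632.9, -184.1, 181.5]
eef_rot: [-3.142, 0.0, -0.755]
wrist_force: [-0.2, -0.6, -0.4]
finger_gap: 56.4
finger_force: 0.0
clock: 10.97
eef_pos: [632.9, -184.1, 181.5]
eef_rot: [-3.142, 0.0, 0.292]
wrist_force: [-0.7, 0.4, 0.2]
finger_gap: 56.5
finger_force: 0.0
clock: 11.97
eef_pos: [632.9, -184.1, 181.5]
eef_rot: [-3.141, -0.0, 1.339]
wrist_force: [0.1, 0.4, 0.1]
finger_gap: 57.1
finger_force: 0.0
clock: 12.72
eef_pos: [633.0, -184.1, 181.4]
eef_rot: [-3.142, -0.0, 1.943]
wrist_force: [0.1, 0.3, -0.1]
finger_gap: 56.1
finger_force: 0.0
[ 632.95332656 -184.09824387  181.44573615] [-3.14153098e+00 -5.14047208e-05  1.94300106e+00] 12.7167 [-3.38598121e-01  5.65318017e-01  1.20160616e+00 -1.30783422e-06
  1.37474876e+00 -7.10802600e-01]
disc ((632.947998046875, -180.36363220214844), 35.108863830566406)
V pct [ 95. 112. 118. 187. 193.]
1049 ((632.9931640625, -180.13783264160156), (13.128963470458984, 40.76274871826172), 21.11760139465332) 133.03731682203826
```

The bar now lies at 111°, so the knob has turned about 2.57 rad with the gripper and is still in line with the tool. I regrip and turn on to the stop.

```bash
R="python3 -c \"
from h import *
s=read_state();print(s['eef_rot'][2],s['joints'][5],s['effort'][5],s['wrist_force'],s['moment'])\""
python3 -m handwheel '0 0 -0.5 0 0.4;0 0 -0.5 0 0.4;0 0 -0.5 0 0.4;0 0 -0.3 0 0.4;0 0 0 0 0.6;0 0 0 0 1;0 0 0 0 1;0 0 0 0 1;0 0 0 0 1;0 0 0 0 1;0 0 0 0 1;0 0 0 0 1'
python3 -m handwheel '0 0 0 0 1;0 0 0 0 1;0 0 0 0 1'; eval "$R"
python3 -m handwheel '0 0 0 -0.5 1;0 0 0 -0.5 1;0 0 0 0 1'; eval "$R"
python3 -m handwheel '0 0 0 -0.5 1;0 0 0 0 1'; eval "$R"
python3 -m handwheel '0 0 0 -0.5 1;0 0 0 0 1'; eval "$R"
```

```text
clock: 13.77
eef_pos: [633.6, -184.0, 110.0]
eef_rot: [3.14, 0.001, 1.945]
wrist_force: [4.2, 2.0, 0.6]
finger_gap: 14.0
finger_force: 35.0
clock: 14.02
eef_pos: [633.6, -184.0, 110.0]
eef_rot: [3.14, 0.001, 1.945]
wrist_force: [4.6, 1.7, 1.0]
finger_gap: 13.6
finger_force: 35.0
1.9453776501779594 -0.713054136779505 0.015389678883366287 [4.63204106 1.70070634 1.01153095] [ 0.25056769 -1.04394534 -0.00927756]
clock: 14.27
eef_pos: [633.5, -184.0, 110.0]
eef_rot: [3.14, 0.001, 1.856]
wrist_force: [5.1, 1.4, 3.2]
finger_gap: 13.8
finger_force: 35.0
1.8561525222715523 -0.6238172922377442 0.968911349773407 [5.06719483 1.35692812 3.24983475] [ 0.21587796 -1.05003221 -0.02695744]
clock: 14.43
eef_pos: [633.5, -184.0, 110.0]
eef_rot: [3.14, 0.001, 1.814]
wrist_force: [5.5, 1.6, 3.7]
finger_gap: 14.2
finger_force: 35.0
1.813896439662573 -0.5815713213225312 0.8716868050396442 [5.5414264  1.58263972 3.70502872] [ 0.30939676 -1.00169669  0.01377495]
clock: 14.6
eef_pos: [633.4, -184.1, 110.0]
eef_rot: [3.14, 0.0, 1.771]
wrist_force: [4.9, 2.1, 3.4]
finger_gap: 13.2
finger_force: 35.0
1.770740334854536 -0.5384399050442661 0.8548283949494362 [4.91266049 2.13199974 3.41523386] [ 0.32491815 -0.98308288 -0.04356516]
```

```bash
R="python3 -c \"
from h import *
s=read_state();print(s['eef_rot'][2],s['joints'][5],s['effort'][5],s['wrist_force'],s['moment'])\""
python3 -m handwheel '0 0 0 -0.5 1;0 0 0 0 1'; eval "$R"
python3 -m handwheel '0 0 0 -0.5 1;0 0 0 0 1'; eval "$R"
python3 -m handwheel '0 0 0 -0.4 1;0 0 0 0 1'; eval "$R"
python3 -m handwheel '0 0 0 -0.4 1;0 0 0 0 1'; eval "$R"
```

```text
clock: 14.77
eef_pos: [633.4, -184.1, 110.0]
eef_rot: [3.141, 0.0, 1.728]
wrist_force: [5.1, 1.6, 6.2]
finger_gap: 13.9
finger_force: 35.0
1.7277016726709 -0.495366613159425 1.0622533410787582 [5.12986836 1.58746484 6.20393059] [ 0.2986291  -0.95569154  0.18269008]
clock: 14.93
eef_pos: [633.4, -184.0, 110.0]
eef_rot: [3.141, 0.0, 1.685]
wrist_force: [4.5, 2.2, 4.2]
finger_gap: 14.0
finger_force: 36.0
1.6848857485160633 -0.45245764187472876 1.5200523287057877 [4.48307899 2.17821607 4.23589148] [ 0.30268504 -0.9426019   0.76338661]
clock: 15.1
eef_pos: [633.3, -183.8, 110.0]
eef_rot: [3.141, 0.0, 1.651]
wrist_force: [4.3, 3.0, 6.4]
finger_gap: 14.4
finger_force: 36.4
1.6506963797730843 -0.4181207200535184 1.3379844278097153 [4.27978515 2.97490172 6.38688072] [ 0.63823251 -0.84525637  0.72359175]
clock: 15.27
eef_pos: [633.3, -183.8, 110.0]
eef_rot: [3.141, 0.0, 1.616]
wrist_force: [3.7, 4.0, 6.1]
finger_gap: 14.6
finger_force: 38.5
1.6160848272036663 -0.3834405928698608 1.5775014460086823 [3.69592164 4.00057116 6.12702439] [ 0.59611472 -0.8615793   0.96148363]
```

The z moment jumps to 0.76 N m and above once the tool passes yaw 1.72, so the knob is at its stop. I hold there, release, lift and move to the wrench side while turning the tool to yaw π.

```bash
python3 -m handwheel '0 0 0 0 1;0 0 0 0 1;0 0 0 0 1;0 0 0 0 0.4;0 0 0 0 0.4;0 0 0 0 0.4;0 0 0 0 0.4;0 0 0 0 0.4;0 0 0.5 0 0.4;0 0 0.5 0 0.4;0 0 0.5 0 0.4;0 0 0.3 0 0.4'
python3 - <<'E'
from h import *
p,d,i=snap('wrist');m,h=knob(p,i)
P=cloud(d,i);v,u=np.nonzero(m&(abs(P[...,2]-134)<4))
q=P[v,u][:,:2].astype(np.float32);print(len(u),cv2.minAreaRect(q),np.median(P[v,u,2]))
E
python3 -m handwheel '-0.2 0.4 0.5 1 1;-0.2 0.4 0.5 1 1;-0.2 0.4 0.5 1 1;-0.2 0.4 0 1 1;-0.2 0.4 0 1 1;-0.2 0.4 0 1 1;-0.2 0.4 0 1 1;-0.2 0.4 0 1 1;-0.2 0.4 0 1 1;-0.2 0.4 0 1 1;-0.2 0.4 0 1 1;-0.2 0.2 0 1 1'
python3 -m handwheel '-0.2 0 0 1 1;0 0 0 1 1;0 0 0 1 1;0 0 0 1 1;0 0 0 1 1;0 0 0 0.5 1;0 0 0 0 1;0 0 0 0 1'
python3 - <<'E'
from h import *
s=read_state();print(s['eef_pos'],s['eef_rot'],s['clock'],s['joints'])
p,d,i=snap('wrist','w4.png');P=cloud(d,i)
hh=(P[...,2]>125)&(P[...,2]<165)&(P[...,0]>440)&(P[...,0]<740)&(P[...,1]>20)&(P[...,1]<110)
v,u=np.nonzero(hh)
for x in range(450,740,15):
    k=abs(P[v,u,0]-x)<5
    if k.sum()>5: print(x,k.sum(),P[v,u][k].mean(0).round(1),P[v,u,1][k].min().round(1),P[v,u,1][k].max().round(1),P[v,u,2][k].max().round(1))
E
```

```text
clock: 16.27
eef_pos: [633.3, -184.4, 183.7]
eef_rot: [3.14, 0.001, 1.614]
wrist_force: [0.3, 1.3, 0.6]
finger_gap: 56.5
finger_force: 0.0
disc ((633.7144775390625, -180.78390502929688), 35.58025360107422)
V pct [ 91. 110. 115. 185. 191.]
1085 ((633.5401000976562, -180.8511199951172), (13.944113731384277, 43.00990676879883), 9.178864479064941) 133.00773390070418
clock: 17.32
eef_pos: [536.3, 1.3, 240.5]
eef_rot: [-3.141, -0.001, 2.666]
wrist_force: [0.5, -0.1, -0.0]
finger_gap: 0.5
finger_force: 0.0
clock: 17.98
eef_pos: [528.8, -0.2, 240.8]
eef_rot: [-3.142, -0.001, 3.139]
wrist_force: [1.1, 0.0, 0.2]
finger_gap: 0.5
finger_force: 0.0
[ 5.28830850e+02 -1.52833298e-01  2.40829048e+02] [-3.14158320e+00 -8.18495530e-04  3.13923678e+00] 17.9833 [-6.95206243e-02  2.27290259e-01  1.52968057e+00 -6.54918392e-05
  1.38543784e+00 -1.63794899e+00]
480 335 [481.1  58.8 142.4] 48.0 72.6 148.5
495 370 [495.   58.3 143.6] 48.0 72.2 147.4
510 356 [510.   57.6 143.7] 47.7 71.1 148.2
525 342 [524.9  57.  143.7] 46.7 70.5 148.3
540 332 [540.   56.5 143.7] 46.4 70.2 147.8
555 319 [554.9  55.8 143.7] 45.5 69.3 147.7
570 316 [569.8  55.4 144. ] 44.5 69.6 149.2
585 159 [584.5  55.4 142.2] 45.3 67.0 147.4
600 167 [599.9  54.7 140. ] 48.7 62.6 143.4
615 109 [613.3  53.9 139.8] 48.2 61.9 142.9
```

View pics/w4.png

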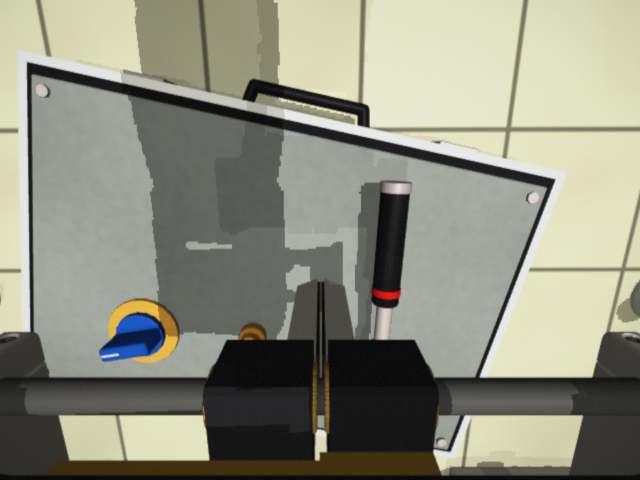

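The bar has settled at 99°, in line with the stop I felt, for 2.78 rad turned in all. In the picture the handle's sleeve runs from (397,185) to (386,305), with the closed fingers on its -y side. I go down beside it and work out the arc.

```bash
python3 -m handwheel '0 0.25 -0.6 0 1;0 0 -0.8 0 1;0 0 -0.8 0 1;0 0 -0.7 0 1;0 0 -0.3 0 1;0 0 0 0 1;0 0 0 0 1'
python3 - <<'E'
from h import *
s=read_state();print(s['eef_pos'],s['wrist_force'])
N=np.array([680,50.5]);f0=np.radians(177.6);prev=None
for th in np.arange(0,66,5):
    f=f0-np.radians(th);r=np.array([np.cos(f),np.sin(f)]);t=np.array([np.sin(f),-np.cos(f)])
    q=N+150*r-24.5*t
    print(th,q.round(1),None if prev is None else ((q-prev)/40).round(3));prev=q
E
```

```text
clock: 18.62
eef_pos: [528.9, 9.9, 113.4]
eef_rot: [3.142, -0.001, 3.14]
wrist_force: [0.3, 0.3, 0.2]
finger_gap: 0.5
finger_force: 0.0
[528.94389187   9.88774303 113.44684448] [0.26633064 0.33463983 0.16021505]
0 [529.1  32.3] None
5 [528.1  45.5] [-0.025  0.331]
10 [528.2  58.8] [0.004 0.331]
15 [529.5  72. ] [0.032 0.33 ]
20 [532.  85.] [0.061 0.326]
25 [535.6  97.8] [0.089 0.319]
30 [540.2 110.2] [0.117 0.31 ]
35 [546.  122.1] [0.143 0.299]
40 [552.7 133.6] [0.169 0.285]
45 [560.4 144.3] [0.193 0.269]
50 [569.1 154.4] [0.216 0.252]
55 [578.5 163.7] [0.237 0.232]
60 [588.8 172.1] [0.256 0.21 ]
65 [599.7 179.6] [0.274 0.187]
```

```bash
R="python3 -c \"
from h import *
s=read_state();print(s['wrist_force'])\""
python3 -m handwheel '0 0.2 0 0 1;0 0.2 0 0 1;0 0.16 0 0 1;0 0.16 0 -0.5 1;0 0.17 0 -0.5 1;0 0.17 0 -0.5 1;0 0.17 0 -0.5 1'; eval "$R"
python3 -m handwheel '0.02 0.16 0 -0.5 1;0.02 0.17 0 -0.5 1;0.03 0.16 0 -0.5 1;0.03 0.16 0 -0.5 1'; eval "$R"
```

```text
clock: 19.2
eef_pos: [529.0, 59.7, 114.2]
eef_rot: [-3.141, 0.001, 2.964]
wrist_force: [-0.2, -3.3, 0.7]
finger_gap: 0.5
finger_force: 1.8
[-0.24444552 -3.33400057  0.73518095]
clock: 19.53
eef_pos: [532.8, 85.8, 114.1]
eef_rot: [-3.141, 0.0, 2.79]
wrist_force: [-2.0, -4.3, 1.1]
finger_gap: 0.3
finger_force: 1.9
[-2.03154486 -4.25659647  1.11558088]
```

```bash
python3 -m handwheel '0.045 0.16 0 -0.5 1;0.045 0.16 0 -0.5 1' 
python3 -m handwheel '0.06 0.155 0 -0.5 1'
python3 -m handwheel '0.06 0.155 0 -0.5 1'
python3 -m handwheel '0.07 0.15 0 -0.5 1'
```

```text
clock: 19.7
eef_pos: [536.4, 98.7, 114.1]
eef_rot: [-3.141, 0.0, 2.703]
wrist_force: [-2.4, -3.2, 2.2]
finger_gap: 0.6
finger_force: 1.9
clock: 19.78
eef_pos: [538.7, 104.9, 114.1]
eef_rot: [-3.141, 0.0, 2.659]
wrist_force: [-4.0, -2.2, 2.2]
finger_gap: 0.1
finger_force: 1.9
clock: 19.87
eef_pos: [541.1, 111.1, 114.1]
eef_rot: [-3.141, -0.0, 2.615]
wrist_force: [-3.3, -1.3, 1.1]
finger_gap: 0.6
finger_force: 1.9
clock: 19.95
eef_pos: [543.5, 116.8, 113.9]
eef_rot: [-3.14, -0.001, 2.572]
wrist_force: [-9.1, -8.6, 2.9]
finger_gap: 0.4
finger_force: 6.7
```

The force jumped to about 12 N, so the nut is tight and the joint is starting to give. I push about 13 mm further.

```bash
python3 -m handwheel '0.07 0.15 0 -0.6 1'
python3 -m handwheel '0.08 0.145 0 -0.6 1;0 0 0 0 1'
```

```text
clock: 20.03
eef_pos: [546.0, 122.4, 113.8]
eef_rot: [-3.139, -0.001, 2.52]
wrist_force: [-10.8, -9.5, 4.5]
finger_gap: 0.6
finger_force: 6.8
clock: 20.2
eef_pos: [549.3, 128.6, 113.8]
eef_rot: [-3.139, -0.001, 2.466]
wrist_force: [-11.5, -8.7, 4.3]
finger_gap: 0.4
finger_force: 6.8
```

```bash
python3 -m handwheel '0.055 0.085 0 -0.3 1;0 0 0 0 1'
python3 -c "
from h import *
p,d,i=snap('wrist','w5.png')"
python3 -m handwheel '-0.08 -0.14 0 0 1;-0.08 -0.14 0 0 1;-0.15 -0.25 0 0 1;-0.25 -0.35 0 0 1;-0.25 -0.35 0 0 1;-0.25 -0.35 0 0 1;0 0 0 0 1'
python3 -m handwheel '0 0 0.5 0 1;0 0 0.8 0 1;0 0 0.8 0 1;0 0 0.8 0 1;0 0 0.3 0 1;0 0 0 0 1;0 0 0 0 1'
python3 - <<'E'
from h import *
def line(n):
    p,d,i=snap(n,n+'9.png')
    P=cloud(d,i);m=(P[...,2]>130)&(P[...,2]<150)&(p.max(2)<60)&(P[...,0]>450)&(P[...,0]<720)&(P[...,1]>0)&(P[...,1]<260)
    k,l,st,ce=cv2.connectedComponentsWithStats(m.astype(np.uint8));j=1+st[1:,4].argmax()
    q=P[l==j][:,:2];c=q.mean(0);w,V=np.linalg.eigh(np.cov(q.T));a=V[:,1];print(n,len(q),c,np.degrees(np.arctan2(a[1],a[0])),np.sqrt(w))
    e=np.array([680,50.5])-c;print('nut dist off line',a[0]*e[1]-a[1]*e[0],'along',abs(e@a))
line('wrist');line('top')
E
```

```text
clock: 20.37
eef_pos: [551.1, 131.7, 113.7]
eef_rot: [-3.138, -0.001, 2.442]
wrist_force: [-11.7, -8.3, 5.0]
finger_gap: 0.3
finger_force: 7.0
clock: 21.0
eef_pos: [509.0, 67.4, 114.1]
eef_rot: [3.141, 0.0, 2.442]
wrist_force: [0.1, 0.2, -0.1]
finger_gap: 0.7
finger_force: 0.0
clock: 21.58
eef_pos: [510.2, 69.0, 241.5]
eef_rot: [3.141, 0.001, 2.443]
wrist_force: [0.0, 0.2, -0.4]
finger_gap: 0.4
finger_force: 0.0
wrist 2773 [549.38801265 136.00317745] 147.32188910115943 [ 6.2503492 23.3845205]
nut dist off line 1.449621058981009 along 156.1031171749669
top 23 [651.30327516  66.73164762] 53.98625278694909 [3.33740725 5.35277599]
nut dist off line -32.75596387652322 along 3.7436922627599922
```

View pics/w5.png

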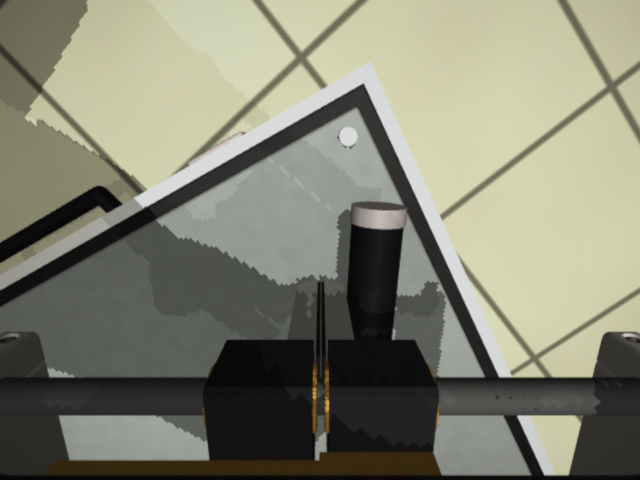

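View pics/wrist9.png

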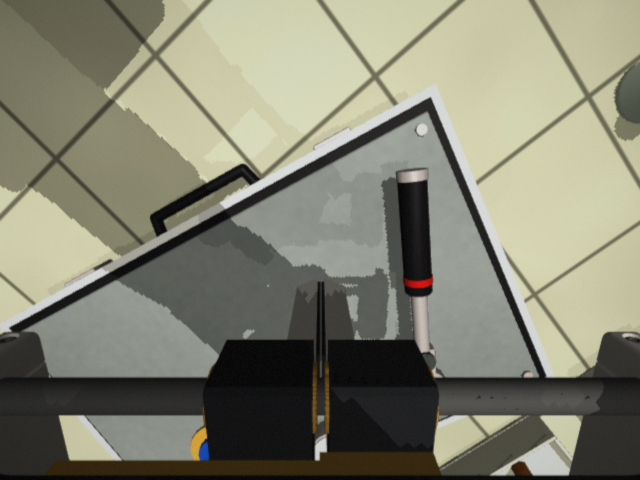

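The loaded picture showed the fingers on the sleeve. The new one shows the handle straight at 147° (sleeve from (412,180) to (420,290)), about 30° on from where it began, with its line passing 1.4 mm from the nut axis. Before release the joint had given about 0.2 rad by geometry, between the 0.08 needed and the 0.34 limit. The gripper is clear, so I hand the job in.

```bash
python3 -c "
from cell import *
print(sign_off())"
```

```text
the job is handed in; nothing more can be done
None
```

I turned the knob to its stop, tightened the nut until the wrench clicked (about 0.2 rad of give), let the handle spring straight and handed the job in at about 22 s; the sign-off returned no verdict.

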